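Seat a power board and clamp it to the ratchet's click

ROBOT

A 6-joint arm with a two-finger parallel gripper is mounted at the origin on the work surface. World frame = base frame: x ahead of the robot, y to its left, z up, the work surface at z = 0. Lengths are in mm, angles in degrees, forces in N, time in s.
With the tool pointing down it reaches from about 350 to 850 mm from the base axis. Payload 8.1 kg.
Tool frame: the origin (TCP) lies at the very end of the fingers, on their centre line; the grasp point (between the pads) lies 19 mm behind it; z points along the fingers, y is the direction in which the jaws open and shut (so a half turn about z gives the same grasp; the last joint's range is limited). The gripper opens to 85 mm and grips with 20 to 120 N. Pads are 22 mm wide; open, the fingers measure 114 mm over their backs; the gripper's body (76 mm by 85 mm) begins 54 mm behind the grasp point. The pads swing forward as they close: fully open they stand 13 mm farther back than shut.
Start: joints at [-75.367, 7.471, 85.268, -0, 87.261, -4.893], TCP at [200.565, -565.49, 231.292] pointing down, gripper open.
Joint ranges: [-169.43, 169.43], [-51.17, 129.36], [1.28, 143.12], [-76.62, 256.62], [0, 156.53], [-152.29, 152.29]. Speed limits (degrees/s): [136.94, 136.94, 159.86, 180, 180, 180].

INTERFACE

Orientations are given as [roll, pitch, yaw] about the fixed x, y, z axes, in that order (R = Rz(yaw) Ry(pitch) Rx(roll)).
In Python, from bench import r gives the robot as it stands.
- The arm moves only by the shell command python3 -m jog 'ROWS' [OPENING] [FORCE]. ROWS is JSON, a list of rows, each a list of 6 numbers: the shift along the tool's x, y, z normalised to -1 to 1, where 1 is 0.25 m, then the turn, a rotation vector about the tool's x, y, z normalised to -1 to 1, where 1 is pi rad. In form: [[x, y, z, ax, ay, az], ...]. A call has 1 to 10 rows; each row is the pose to reach, as a shift and turn from the pose commanded when the call began, along the tool's axes at that moment, turning the shorter way round; what a row does not reach only later rows make up. A row lasts 1/10 s, in which the tool goes at most 50 mm and 8.59 degrees, less where a joint would pass 70% of its speed; a pose out of reach is approached as far as the arm can. A call with a number of a shift or a turn outside -1 to 1 is refused whole. A call with a gripper value outside its range is refused whole. OPENING is the opening, from 0 (shut) to 1 (fully open), set as the call begins (- or left out, the last holds). The fingers move at their own pace and stop on an object; FORCE is the grip in N (left out, the last holds). Time passes only in rows, so rows that repeat a pose let the fingers close. It gives the time, the measured TCP pose, the force and the opening at its end, in the units of the state.
- r.sense(): the state, without advancing time (a new reading comes with each control period).
- r.snapshot(name): name is "scene" or "top"; returns a dict with "pixels" (480x640x3 uint8, red, green, blue), "intrinsics" (3x3 intrinsics, pixels), "extrinsics" (4x4, takes a point from camera to world coordinates). Camera axes: x right, y down, z forward; pixel columns grow to the right and rows downward; lengths in mm; the calibration is good to about 2 mm. A picture is of the moment at which its call begins. There is no depth.
- r.hand_in(): hands the job in, once; it reports no verdict.
The state is a dict: "time": time; "joint_pos": joint angles; "qd": joint speeds; "joint_efforts": joint torques, N m; "tool_pos": TCP position; "tcp_rot": TCP orientation; "ft_force": force on the tool from outside, world axes, zero at the start; "wrist_torque": the same for the moment, N m; "finger_gap": finger opening in mm.
Only numpy, scipy, OpenCV 4.12 (cv2) and the standard library are available. Lean on these libraries where they do the work, as an engineer would, in place of code of your own. Each camera call takes 0.05 s, during which the arm holds its last target.

TASK

The circuit board is lying part-way into the blue clamping fixture: gently slide it fully home, flush against the orange stop, without ramming it. Then turn the black ratchet knob clockwise (seen from above) until the foot grips the metal module and the ratchet slips: give it one or two clicks, no more, and let go with the board clamped. Leave the jar, the tin and the screwdriver alone.

Things in the scene. Friction and masses are not known exactly. Their poses are not given: they have to be found in the camera images.
- fixture: Fixture fixed to the bench: aluminium base plate 240 x 130 x 20 mm, blue column and arm. Origin on the bench below the vertical screw axis; x from the open front to the column. Plate spans x -155 to +85 mm, top at z 20. Rails 8 mm high above it, along x, 103 mm apart, guide the board. Column x 48 to 84, arm x -22 to 84 at z 66 to 86 mm, both y -25 to 25.
- end_stop: Orange stop block on the base plate, 8 x 60 mm and 14 mm high; its rigid face, which the board's leading edge must meet, lies at fixture x = +40 mm. Origin at the middle of that face's lower edge, axes as the fixture's.
- stop_face (a point): Middle of the stop's face, 2 mm above the base plate (level with the middle of the board's thickness), axes as the fixture's.
- board: Green circuit board 160 (x) x 100 (y) x 4 mm, 0.25 to 0.4 kg, loose and flat on the base plate between the rails; slides along fixture x against 2 to 6 N of friction. Starts 15 to 38 mm short of the stop. Origin: centre of its underside, +x to the stop. A silver module 44 x 44 mm, its top 10 mm above the underside, sits at board x +40 mm, under the foot when the board is home.
- board_edge (a point): Middle of the board's leading (+x) edge, half-way up its thickness: meets stop_face when the board is home.
- sink (a point): Centre of the top of the black finned heat sink on the board (at board x -58 mm): a block 24 (x) x 44 (y) mm, 30 mm high, top 54 mm above the bench. Push its front face (12 mm before this point) or hold it to slide the board. With the board home it is 98 mm before the screw axis.
- foot: Black pressure foot, 28 mm across, 8 mm thick, under the arm on the screw axis; does not turn. Origin at the centre of its lower face. It must press on the module, whose top is 30 mm above the bench, and starts 1.5 to 16 mm above that. It hangs with 0.5 to 7 mm of loose play (unknown) in its steel sleeve: after it touches, it slides up idly until the play is used up; only then does it grip.
- knob_grip (a point): On the screw axis at mid-height of the black knob's grip bar, 122.5 mm above the bench; turns with the knob, x along the bar. Bar 44 long (x) x 14 wide (y) x 34 mm high, top 137.5 mm above the bench, on a disc 47 mm across. Grip across its 14 mm. The knob keeps its height. Clockwise from above (yaw decreasing) tightens; turning back loosens: let go and regrip instead.
- knob: The ratchet knob, origin on its axis under its disc. It carries the steel collar under it and lowers the sleeve 3 mm per radian against 0.10 N m of friction; 2.8 to 5.5 rad to grip. Then, over 0.5 rad, torque rises and at 0.36 N m the ratchet slips: the knob turns on, the collar stands. One click per 36 degrees (0.63 rad) of slip: torque falls to 0.16, then humps again.
- flux_jar: Amber jar with a white lid, 72 mm across, 46 mm high, standing beside the fixture; leave alone. Origin at the centre of its underside.
- tip_tin: Steel tin of copper wool, 60 mm across, about 50 mm high, on the other side; leave alone. Origin at the centre of its underside.
- driver: Blue-handled screwdriver, 160 mm long, 26 mm thick, lying on the bench; leave alone. Origin under its middle, x towards its blade.
- pin_top (a point): Top of the small steel cam pin, 6 mm across, in the middle of the knob's top. It stands 1 mm proud (16 mm above point knob_grip) and the ratchet lifts it 0.2 mm per radian of slip: too fine to see or measure; feel the torque instead. By eye: the orange line on the knob stands over the orange line on the collar (64 mm across, ticks 36 degrees apart) until the ratchet slips.
Not all that is in view belongs to the job. Of the things that look like the board, the middle-sized one is meant.

How it is judged:
By the outcome, as a careful person would: the job done as asked, in the order asked, and still so for the second after the job is handed in, with the robot touching nothing.
It also fails if it takes over 72 s, if anything falls off the work surface, if the arm or the gripper's body presses on something with over 40 N, if the wrist force passes 120 N, or if a joint passes its speed limit or range.

## Working session

There is one attempt and no reset: what is moved stays moved. The work goes in short steps, Python scripts to look and compute and a shell command to move; the robot and the scene stay as the last step left them, time stands still between calls to the robot, and variables do not carry over. Pictures are saved under pics/ and viewed, and the job is handed in when it is done.

```bash
ls; mkdir -p pics; python3 - <<'E'
from bench import r
import cv2
s=r.sense()
print({k:s[k] for k in s})
for n in("scene","top"):
    d=r.snapshot(n); cv2.imwrite(f"pics/{n}0.png",d["pixels"][:,:,::-1]); print(n,d["intrinsics"],d["extrinsics"])
E
```

```text
pics
{'time': 0.0, 'joint_pos': array([-7.53667145e+01,  7.51754933e+00,  8.53295651e+01,  6.76007258e-04,
        8.72613358e+01, -4.89312186e+00]), 'qd': array([-0.00253357, -0.08652806,  0.02026901, -0.00030637, -0.04677251,
       -0.07516559]), 'joint_efforts': array([ 1.97832342e-03, -5.69405723e+01, -5.00545406e+01,  1.36505651e-04,
        1.52164930e-02, -1.18570472e-05]), 'tool_pos': array([ 200.4290327 , -564.94669726,  230.21624381]), 'tcp_rot': array([-1.79892003e+02, -9.92321952e-03,  1.95263651e+01]), 'ft_force': array([ 0.17020205, -0.95338781, -0.76277256]), 'wrist_torque': array([-0.05128227, -0.02928337, -0.00932095]), 'finger_gap': 85.19431096562903}
scene [[512.83824237   0.         318.31897578]
 [  0.         512.83824237 244.0966863 ]
 [  0.           0.           1.        ]] [[-8.59430560e-01  3.05191722e-01 -4.10167192e-01  9.62715874e+02]
 [ 5.11186428e-01  5.25867239e-01 -6.79817683e-01  6.10509060e+02]
 [ 8.21875941e-03 -7.93927994e-01 -6.07956242e-01  6.63448833e+02]
 [ 0.00000000e+00  0.00000000e+00  0.00000000e+00  1.00000000e+00]]
top [[472.77529379   0.         324.02486181]
 [  0.         472.77529379 240.33896749]
 [  0.           0.           1.        ]] [[-2.11702861e-02 -9.93762907e-01  1.09485632e-01  4.76437142e+02]
 [-9.99773639e-01  2.08107961e-02 -4.42520869e-03 -2.59778038e+00]
 [ 2.11912510e-03 -1.09554531e-01 -9.93978528e-01  9.74399445e+02]
 [ 0.00000000e+00  0.00000000e+00  0.00000000e+00  1.00000000e+00]]
```

View pics/scene0.png

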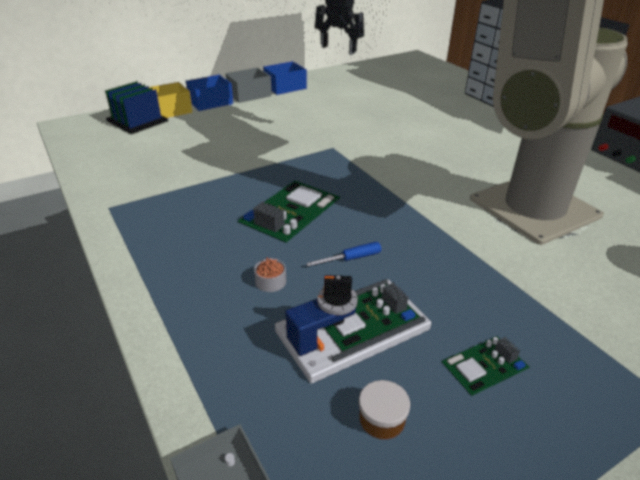

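View pics/top0.png

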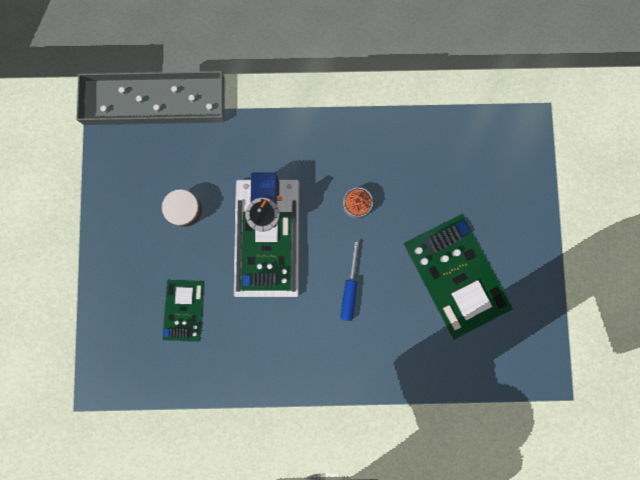

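Lookalikes for the board in the top view are the small one at (185,310), the one in the fixture at (266,250), and the large one at (458,277). The one in the fixture is middle-sized and lies part-way in, so I choose that and check it in a crop.

```bash
python3 - <<'E'
import cv2
a=cv2.imread("pics/top0.png")[165:305,215:320]; cv2.imwrite("pics/topc.png",cv2.resize(a,None,fx=4.2,fy=4.2,interpolation=cv2.INTER_CUBIC))
a=cv2.imread("pics/scene0.png")[260:390,265:440]; cv2.imwrite("pics/scenec.png",cv2.resize(a,None,fx=4.5,fy=4.5,interpolation=cv2.INTER_CUBIC))
E
```

```text
(no output)
```

View pics/topc.png

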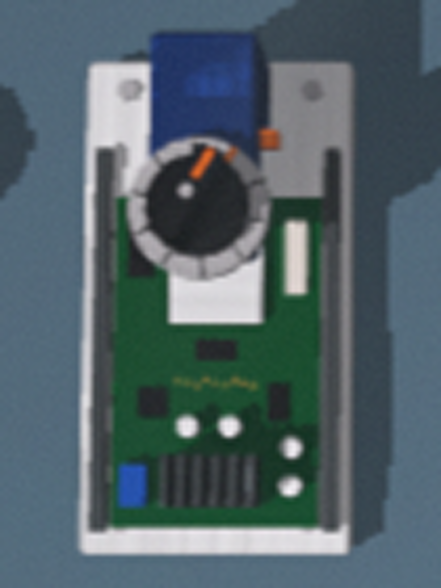

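View pics/scenec.png

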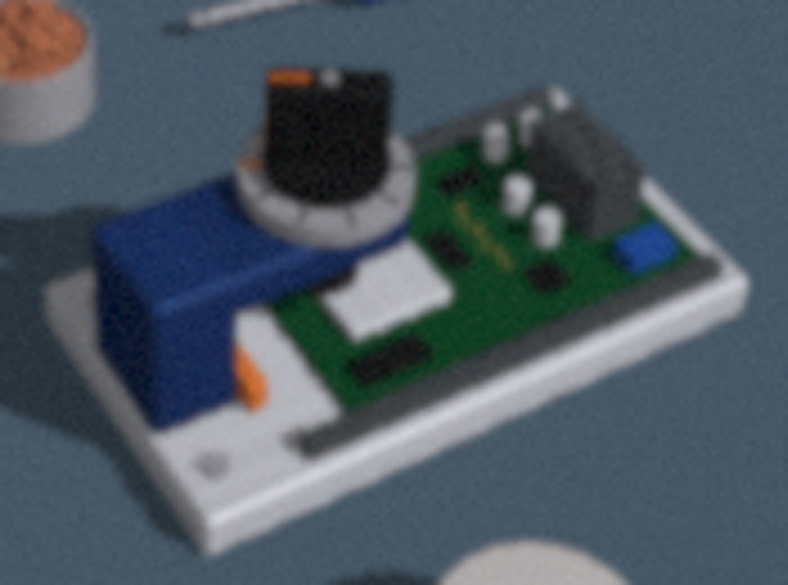

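```bash
cat > h.py <<'E'
import numpy as np, cv2
from bench import r
CAM={}
K1=np.array([[512.83824237,0,318.31897578],[0,512.83824237,244.0966863],[0,0,1]])
E1=np.array([[-8.59430560e-01,3.05191722e-01,-4.10167192e-01,9.62715874e+02],[5.11186428e-01,5.25867239e-01,-6.79817683e-01,6.10509060e+02],[8.21875941e-03,-7.93927994e-01,-6.07956242e-01,6.63448833e+02],[0,0,0,1]])
K2=np.array([[472.77529379,0,324.02486181],[0,472.77529379,240.33896749],[0,0,1]])
E2=np.array([[-2.11702861e-02,-9.93762907e-01,1.09485632e-01,4.76437142e+02],[-9.99773639e-01,2.08107961e-02,-4.42520869e-03,-2.59778038e+00],[2.11912510e-03,-1.09554531e-01,-9.93978528e-01,9.74399445e+02],[0,0,0,1]])
C={'s':(K1,E1),'t':(K2,E2)}
def ray(c,p):
    K,E=C[c]; d=E[:3,:3]@np.linalg.solve(K,[p[0],p[1],1]); return E[:3,3],d/np.linalg.norm(d)
def atz(c,p,z):
    o,d=ray(c,p); return o+d*(z-o[2])/d[2]
def tri(ps,pt):
    o1,d1=ray('s',ps);o2,d2=ray('t',pt)
    A=np.stack([d1,-d2],1);t=np.linalg.lstsq(A,o2-o1,rcond=None)[0]
    a=o1+t[0]*d1;b=o2+t[1]*d2; return (a+b)/2,np.linalg.norm(a-b)
def proj(c,P):
    K,E=C[c];q=np.linalg.inv(E)@np.append(P,1);q=K@q[:3];return q[:2]/q[2]
E
python3 - <<'E'
from h import *
np.set_printoptions(precision=1,suppress=True)
tc=lambda u,v:(215+(u+.5)/4.2-.5,165+(v+.5)/4.2-.5)
sc=lambda u,v:(265+(u+.5)/4.5-.5,260+(v+.5)/4.5-.5)
print("pin",tri(sc(331,77),tc(186,189)))
P={k:atz('t',tc(*v),20)for k,v in dict(fl=(79,551),fr=(349,551),bl=(89,64),br=(354,64)).items()};print(P)
for n,v in dict(sl=(160,455),sl2=(160,508),sr=(258,455),sr2=(258,505)).items(): print(n,atz('t',tc(*v),54))
print('board edge front',atz('t',tc(110,527),24),atz('t',tc(320,527),24),'lead',atz('t',tc(310,198),24),atz('s',sc(275,305),24),atz('s',sc(340,410),24))
for n,v in dict(fl=(205,545),fr=(748,285),bl=(48,290)).items(): print(n,atz('s',sc(*v),20))
E
```

```text
pin (array([625.4, 109.8, 138.4]), np.float64(2.391775117272649))
{'fl': array([473.5, 177.1,  20. ]), 'fr': array([470.8,  48.3,  20. ]), 'bl': array([710.6, 172.1,  20. ]), 'br': array([708. ,  42.2,  20. ])}
sl [517.  133.2  54. ]
sl2 [492.6 133.3  54. ]
sr [516.   87.9  54. ]
sr2 [493.   88.1  54. ]
board edge front [484.6 161.6  24. ] [482.5  61.7  24. ] lead [641.2  64.4  24. ] [639. 101.  24.] [645.5 156.4  24. ]
fl [715.3 180.4  20. ]
fr [475.1 180.4  20. ]
bl [707.5  47.6  20. ]
```

Both views agree:
- **Fixture:** yaw about -1.2°, screw axis at about (625.5, 109.5).
- **Pin top:** z 138.
- **Board:** sink centre about (504.7, 110.6) with its front face at x≈492.7, and about 23 mm left to slide.

Next I move to a point in front of the sink with the gripper shut.

```bash
python3 -m jog '[[0.633,-0.731,0,0,0,0],[0.633,-0.731,0,0,0,0],[0.633,-0.731,0,0,0,0],[0.633,-0.731,0,0,0,0],[0.633,-0.731,0,0,0,0],[0.633,-0.731,0,0,0,0]]' 0 20
python3 -m jog '[[0.633,-0.731,0,0,0,0],[0.633,-0.731,0,0,0,0],[0.633,-0.731,0,0,0,0],[0.633,-0.731,0,0,0,0],[0.633,-0.731,0,0,0,0],[0.633,-0.731,0,0,0,0]]'
python3 -m jog '[[0.633,-0.731,0,0,0,0.115],[0.633,-0.731,0,0,0,0.115],[0.633,-0.731,0,0,0,0.115],[0.633,-0.731,0,0,0,0.115],[0.633,-0.731,0,0,0,0.115],[0.633,-0.731,0,0,0,0.115],[0.633,-0.731,0,0,0,0.115]]'
python3 - <<'E'
from h import *
s=r.sense();print(s)
for n in("scene","top"):
    cv2.imwrite(f"pics/{n}1.png",r.snapshot(n)["pixels"][:,:,::-1])
a=cv2.imread("pics/scene1.png")[140:390,265:560]; cv2.imwrite("pics/scenec1.png",cv2.resize(a,None,fx=2.4,fy=2.4,interpolation=cv2.INTER_CUBIC))
E
```

```text
time: 0.7
tool_pos: [290.1, -336.4, 231.0]
tcp_rot: [-179.9, -0.1, 19.8]
ft_force: [0.7, -0.5, 0.3]
finger_gap: 0.1
time: 1.3
tool_pos: [377.9, -111.3, 231.2]
tcp_rot: [-179.9, -0.1, 19.9]
ft_force: [0.5, -0.2, 0.0]
finger_gap: 0.1
time: 2.0
tool_pos: [465.2, 111.0, 230.6]
tcp_rot: [180.0, 0.1, -1.0]
ft_force: [0.3, -0.3, 0.2]
finger_gap: -0.2
{'time': 2.0, 'joint_pos': array([ 7.27521062e+00, -1.16304300e+01,  1.03977200e+02,  3.68580321e-03,
        8.77239944e+01,  9.82867189e+01]), 'qd': array([-3.02420968, -2.05569952,  1.790123  , -1.02280696,  0.84934589,
       -2.22742685]), 'joint_efforts': array([  1.91734403, -38.85555983, -50.91639876,   0.39435519,
        -0.2626839 ,   0.7028009 ]), 'tool_pos': array([465.23784911, 111.0329421 , 230.61340454]), 'tcp_rot': array([ 1.79993445e+02,  7.05560093e-02, -1.01166093e+00]), 'ft_force': array([ 0.28129553, -0.32607976,  0.23173358]), 'wrist_torque': array([-0.01802419, -0.05139913,  0.02545038]), 'finger_gap': -0.1932589434677458}
```

View pics/scenec1.png

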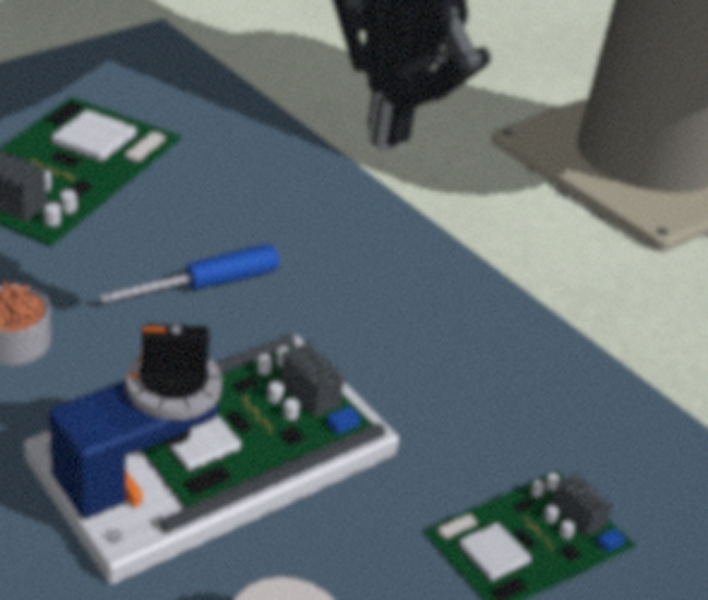

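```bash
python3 -m jog '[[0,0,0.2,0,0,0],[0,0,0.4,0,0,0],[0,0,0.6,0,0,0],[0,0,0.72,0,0,0],[0,0,0.78,0,0,0],[0,0,0.8,0,0,0],[0,0,0.8,0,0,0],[0,0,0.8,0,0,0]]'
python3 - <<'E'
from h import *
s=r.sense();print(s['ft_force'],s['tool_pos'],s['tcp_rot'])
for n in("scene","top"):
    cv2.imwrite(f"pics/{n}2.png",r.snapshot(n)["pixels"][:,:,::-1])
a=cv2.imread("pics/scene2.png")[240:390,265:440]; a=cv2.resize(a,None,fx=4,fy=4,interpolation=cv2.INTER_CUBIC); cv2.imwrite("pics/scenec2.png",a)
E
```

```text
time: 2.9
tool_pos: [465.9, 109.3, 32.7]
tcp_rot: [-180.0, -0.1, -1.2]
ft_force: [0.0, 0.5, 0.4]
finger_gap: 0.1
[0.01007544 0.50130542 0.35200536] [465.9289568  109.25269879  32.7051611 ] [-1.79990308e+02 -1.22536683e-01 -1.23375091e+00]
```

View pics/scenec2.png

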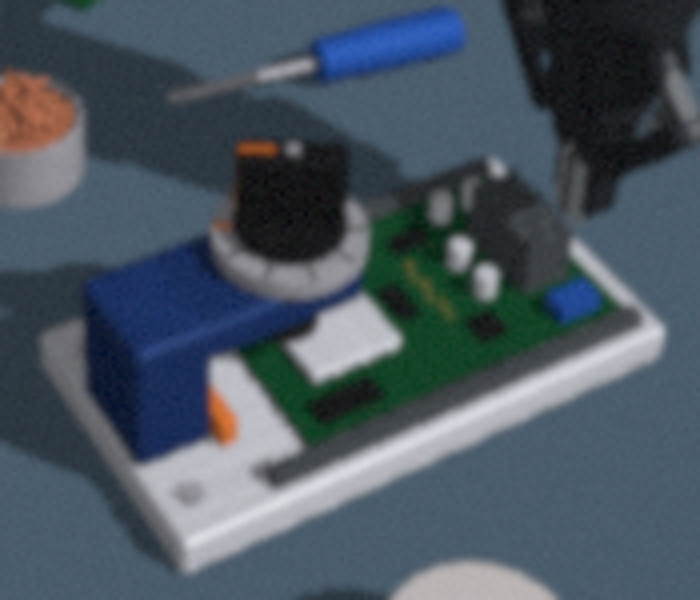

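The fingers hang in front of the sink, clear of everything. I'll advance slowly.

```bash
python3 -m jog '[[0.01,0,0,0,0,0],[0.02,0,0,0,0,0],[0.03,0,0,0,0,0],[0.036,0,0,0,0,0],[0.042,0,0,0,0,0],[0.048,0,0,0,0,0]]'
python3 -m jog '[[0.006,0,0,0,0,0],[0.012,0,0,0,0,0],[0.018,0,0,0,0,0],[0.024,0,0,0,0,0]]'
```

```text
time: 3.6
tool_pos: [476.8, 109.7, 31.2]
tcp_rot: [180.0, 0.0, -1.2]
ft_force: [0.0, 0.4, 0.2]
finger_gap: -0.1
time: 4.0
tool_pos: [482.5, 109.5, 31.2]
tcp_rot: [180.0, 0.0, -1.2]
ft_force: [-2.2, -0.4, 0.1]
finger_gap: -0.4
```

```bash
python3 -m jog '[[0.005,0,0,0,0,0],[0.01,0,0,0,0,0],[0.015,0,0,0,0,0],[0.02,0,0,0,0,0],[0.025,0,0,0,0,0],[0.03,0,0,0,0,0],[0.035,0,0,0,0,0],[0.04,0,0,0,0,0]]'
python3 -m jog '[[0.004,0,0,0,0,0],[0.008,0,0,0,0,0],[0.012,0,0,0,0,0],[0.016,0,0,0,0,0],[0.02,0,0,0,0,0]]'
```

```text
time: 4.8
tool_pos: [492.9, 109.3, 31.3]
tcp_rot: [-180.0, 0.0, -1.2]
ft_force: [-1.9, -0.5, -2.4]
finger_gap: -0.1
time: 5.3
tool_pos: [497.8, 109.2, 31.3]
tcp_rot: [180.0, 0.0, -1.2]
ft_force: [-0.9, -0.4, -0.4]
finger_gap: 0.1
```

```bash
python3 - <<'E'
from h import *
s=r.sense();print(s['ft_force'],s['tool_pos'],s['tcp_rot'])
for n in("scene","top"):
    cv2.imwrite(f"pics/{n}3.png",r.snapshot(n)["pixels"][:,:,::-1])
a=cv2.imread("pics/scene3.png")[260:390,265:440]; cv2.imwrite("pics/scenec3.png",cv2.resize(a,None,fx=4.5,fy=4.5,interpolation=cv2.INTER_CUBIC))
E
```

```text
[-0.94076812 -0.42963349 -0.44696148] [497.82204312 109.24051604  31.2952878 ] [ 1.79999444e+02  9.00958304e-04 -1.17057372e+00]
```

View pics/scenec3.png

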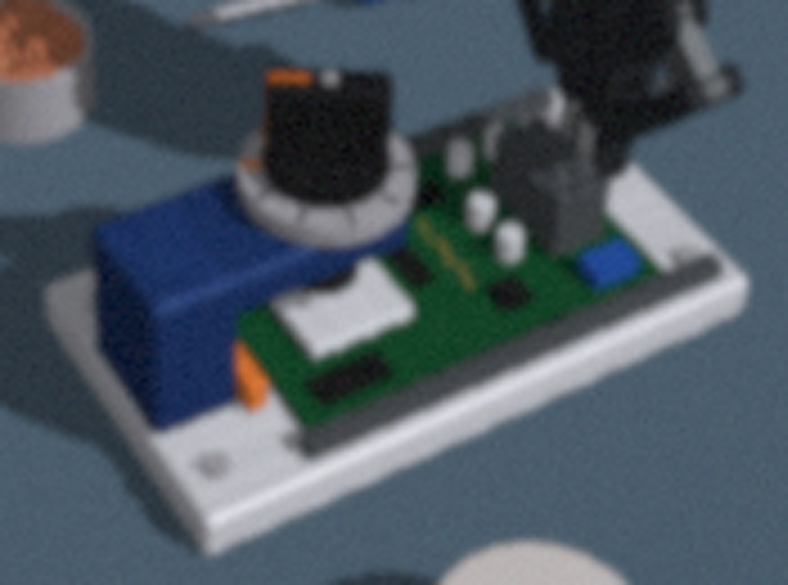

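The board is sliding, with roughly 6–8 mm left. I'll continue more slowly.

```bash
python3 -m jog '[[0.003,0,0,0,0,0],[0.006,0,0,0,0,0],[0.009,0,0,0,0,0],[0.012,0,0,0,0,0],[0.014,0,0,0,0,0],[0.016,0,0,0,0,0]]'
python3 -m jog '[[0.0016,0,0,0,0,0],[0.0032,0,0,0,0,0],[0.0048,0,0,0,0,0]]'
python3 - <<'E'
from h import *
s=r.sense();print(s['ft_force'],s['tool_pos'],s['joint_efforts'])
E
```

```text
time: 6.0
tool_pos: [501.8, 109.2, 31.4]
tcp_rot: [-180.0, -0.0, -1.2]
ft_force: [-1.8, 0.4, 1.5]
finger_gap: -0.1
time: 6.3
tool_pos: [503.0, 109.1, 31.3]
tcp_rot: [180.0, 0.0, -1.2]
ft_force: [-2.4, -0.4, 2.6]
finger_gap: -0.1
[-2.42936013 -0.40133479  2.61987861] [502.95516465 109.1379053   31.29166069] [-2.71526054e-01 -4.83374584e+01 -4.39444435e+01 -9.47562209e-02
 -7.80296177e-01  7.05893981e-03]
```

```bash
python3 -m jog '[[0.0012,0,0,0,0,0],[0.0024,0,0,0,0,0],[0.0036,0,0,0,0,0]]'
python3 - <<'E'
from h import *
cv2.imwrite("pics/scene4.png",r.snapshot("scene")["pixels"][:,:,::-1])
a=cv2.imread("pics/scene4.png")[320:370,305:385]; cv2.imwrite("pics/scenec4.png",cv2.resize(a,None,fx=9,fy=9,interpolation=cv2.INTER_CUBIC))
E
```

```text
time: 6.6
tool_pos: [503.3, 109.1, 31.2]
tcp_rot: [180.0, 0.1, -1.2]
ft_force: [-6.6, 1.2, 4.3]
finger_gap: -0.0
```

View pics/scenec4.png

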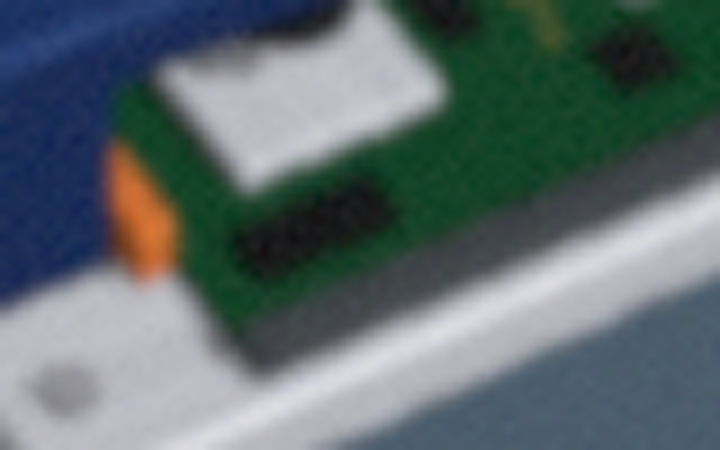

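```bash
python3 -m jog '[[0.001,0,0,0,0,0],[0.002,0,0,0,0,0],[0.002,0,0,0,0,0]]'
```

```text
time: 6.95
tool_pos: [503.3, 109.1, 31.0]
tcp_rot: [180.0, 0.1, -1.2]
ft_force: [-7.8, 0.8, 6.1]
finger_gap: -0.2
```

```bash
python3 -m jog '[[0.001,0,0,0,0,0],[0.002,0,0,0,0,0],[0.003,0,0,0,0,0],[0.003,0,0,0,0,0]]'
```

```text
time: 7.35
tool_pos: [503.4, 109.1, 30.8]
tcp_rot: [180.0, 0.2, -1.2]
ft_force: [-10.1, -0.0, 7.5]
finger_gap: -0.0
```

The force is 10 N, above the 6 N friction limit, and there is no motion, so the board is against the stop. I'll back off, go up and check.

```bash
python3 -m jog '[[-0.03,0,0,0,0,0],[-0.08,0,0,0,0,0],[-0.08,0,-0.2,0,0,0],[-0.08,0,-0.4,0,0,0],[-0.08,0,-0.6,0,0,0],[-0.08,0,-0.7,0,0,0],[-0.08,0,-0.7,0,0,0]]' 1
python3 - <<'E'
from h import *
s=r.sense();print(s['tool_pos'],s['ft_force'],s['wrist_torque'])
for n in("scene","top"):
    cv2.imwrite(f"pics/{n}5.png",r.snapshot(n)["pixels"][:,:,::-1])
a=cv2.imread("pics/top5.png")[165:305,215:320];a=cv2.resize(a,None,fx=4.2,fy=4.2,interpolation=cv2.INTER_CUBIC)
b=cv2.imread("pics/scene5.png")[265:390,300:390];b=cv2.resize(b,(int(90*4.2),int(125*4.2)),interpolation=cv2.INTER_CUBIC)
b=cv2.copyMakeBorder(b,0,a.shape[0]-b.shape[0],0,0,cv2.BORDER_CONSTANT) if b.shape[0]<a.shape[0] else b[:a.shape[0]]
cv2.imwrite("pics/c5.png",cv2.hconcat([a[:,:420],b]))
a=cv2.imread("pics/scene5.png")[265:320,315:365];cv2.imwrite("pics/k5.png",cv2.resize(a,None,fx=10,fy=10,interpolation=cv2.INTER_CUBIC))
E
```

```text
time: 8.05
tool_pos: [488.4, 109.9, 212.2]
tcp_rot: [-179.9, -0.6, -1.2]
ft_force: [0.0, -0.2, 1.0]
finger_gap: 85.4
[488.4128248  109.85484595 212.19453404] [ 0.04340618 -0.16270146  0.99716698] [-0.04494821  0.03541386  0.03567141]
```

View pics/c5.png

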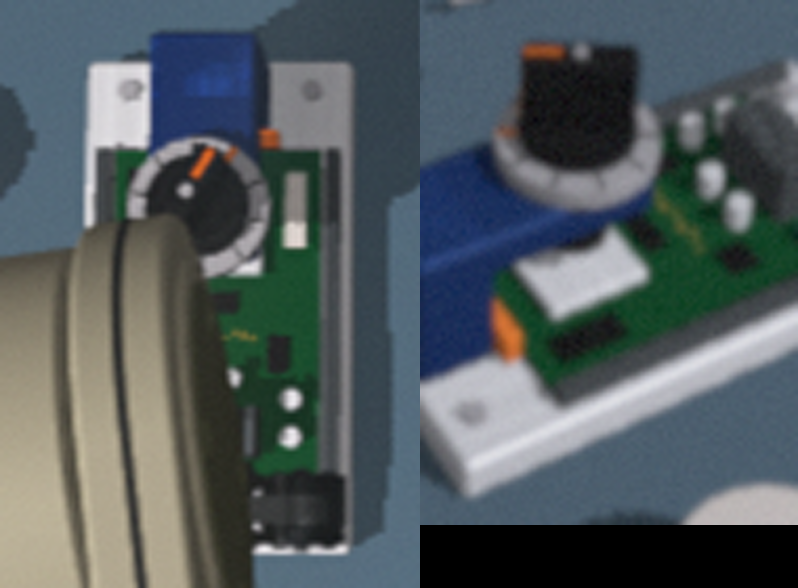

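View pics/k5.png

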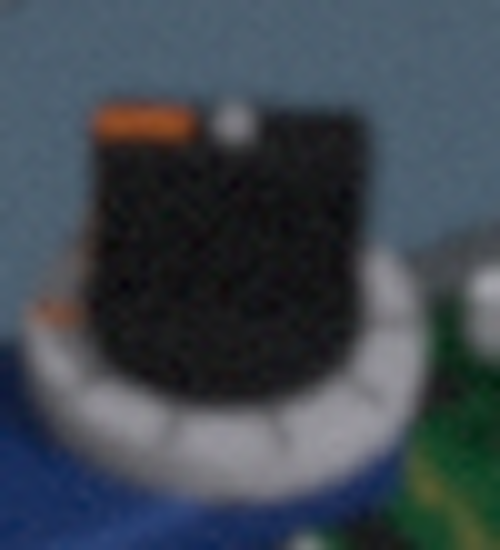

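```bash
python3 - <<'E'
from h import *
np.set_printoptions(precision=1,suppress=True)
tc=lambda u,v:(215+(u+.5)/4.2-.5,165+(v+.5)/4.2-.5)
print('lead',atz('t',tc(125,150),24),atz('t',tc(310,149),24))
for n,u,v in(('orange tip',209,150),('orange in',196,178),('pin',186,189)): print(n,atz('t',tc(u,v),137.5))
k=lambda u,v:(315+(u+.5)/10-.5,265+(v+.5)/10-.5)
for n,u,v in(('tip',94,120),('in',194,122),('pin',235,118),('R',368,115)): print(n,atz('s',k(u,v),137.5))
print('collar orange',atz('t',tc(230,154),98))
E
```

```text
lead [666.6 153.9  24. ] [665.3  64.1  24. ]
orange tip [643.2  99.3 137.5]
orange in [631.1 105.  137.5]
pin [626.5 109.3 137.5]
tip [642.8  98.3 137.5]
in [629.6 106.5 137.5]
pin [623.6 109.  137.5]
R [605.2 118.8 137.5]
collar orange [649.   94.7  98. ]
```

The board's lead edge reads x≈666 against a stop face at about 665.5, so it is home. The knob axis is at (625.3, 109.3) and the bar's yaw is about -30°. I'll move above the knob with tool yaw 150° (the same grasp, giving the most clockwise range).

```bash
python3 -m jog '[[0.2,-0.003,0,0,0,-0.04],[0.4,-0.006,0,0,0,-0.08],[0.548,-0.009,0,0,0,-0.12],[0.548,-0.009,0,0,0,-0.16],[0.548,-0.009,0,0,0,-0.2],[0.548,-0.009,0,0,0,-0.24],[0.548,-0.009,0,0,0,-0.28],[0.548,-0.009,0,0,0,-0.32],[0.548,-0.009,0,0,0,-0.36],[0.548,-0.009,0,0,0,-0.4]]'
python3 -m jog '[[0,0,0,0,0,-0.04],[0,0,0,0,0,-0.08],[0,0,0,0,0,-0.12],[0,0,0,0,0,-0.16],[0,0,0,0,0,-0.2],[0,0,0,0,0,-0.24],[0,0,0,0,0,-0.28],[0,0,0,0,0,-0.32],[0,0,0,0,0,-0.36],[0,0,0,0,0,-0.4]]'
python3 -m jog '[[0,0,0,0,0,-0.035],[0,0,0,0,0,-0.035],[0,0,0,0,0,-0.035]]'
python3 - <<'E'
from h import *
s=r.sense();print(s['tool_pos'],s['tcp_rot'],s['joint_pos'],s['ft_force'],s['wrist_torque'])
E
```

```text
time: 9.15
tool_pos: [621.0, 108.8, 203.3]
tcp_rot: [-179.8, 0.1, 71.1]
ft_force: [0.1, 0.0, -0.0]
finger_gap: 85.7
time: 10.15
tool_pos: [621.0, 108.8, 203.3]
tcp_rot: [-179.9, -0.2, 143.1]
ft_force: [0.6, 0.5, -0.8]
finger_gap: 85.3
time: 10.45
tool_pos: [621.4, 108.8, 204.4]
tcp_rot: [-179.9, -0.1, 148.9]
ft_force: [-0.1, 0.4, 0.6]
finger_gap: 85.4
[621.3531775  108.82180826 204.43182406] [-1.79913040e+02 -1.17169875e-01  1.48932527e+02] [ 5.27864185e+00  1.30741087e+01  8.18004043e+01 -6.02133117e-04
  8.52713994e+01 -5.36539235e+01] [-0.14971679  0.38400892  0.64336043] [-0.02185586 -0.00731028  0.02261204]
```

```bash
python3 -m jog '[[-0.013,0.01,0.1,0,0,0],[-0.013,0.01,0.2,0,0,0],[-0.013,0.01,0.28,0,0,0],[-0.013,0.01,0.34,0,0,0],[-0.013,0.01,0.375,0,0,0],[-0.013,0.01,0.375,0,0,0],[-0.013,0.01,0.375,0,0,0]]'
python3 - <<'E'
from h import *
s=r.sense();print(s['tool_pos'],s['tcp_rot'],s['ft_force'],s['wrist_torque'])
for n in("scene","top"):
    cv2.imwrite(f"pics/{n}6.png",r.snapshot(n)["pixels"][:,:,::-1])
a=cv2.imread("pics/scene6.png")[200:340,270:420];cv2.imwrite("pics/k6.png",cv2.resize(a,None,fx=4.2,fy=4.2,interpolation=cv2.INTER_CUBIC))
E
```

```text
time: 11.15
tool_pos: [626.7, 109.4, 113.3]
tcp_rot: [180.0, 0.0, 149.1]
ft_force: [-0.4, -0.4, 0.2]
finger_gap: 85.4
[626.66428604 109.44377077 113.30818833] [1.79969560e+02 4.36381309e-02 1.49096629e+02] [-0.37504259 -0.42553669  0.15591396] [-0.01400755  0.01582728  0.00495663]
```

View pics/k6.png

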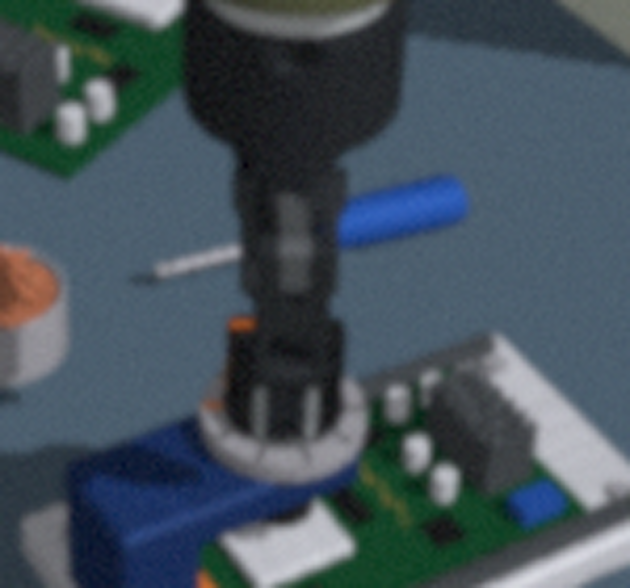

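The open fingers straddle the bar, one in front of it and one behind. I'll centre up and close.

```bash
python3 -m jog '[[0.004,-0.002,0.01,0,0,0],[0.004,-0.002,0.01,0,0,0],[0.004,-0.002,0.01,0,0,0],[0.004,-0.002,0.01,0,0,0],[0.004,-0.002,0.01,0,0,0],[0.004,-0.002,0.01,0,0,0],[0.004,-0.002,0.01,0,0,0]]' 0 60
python3 - <<'E'
from h import *
s=r.sense();print(s['tool_pos'],s['tcp_rot'],s['ft_force'],s['wrist_torque'],s['finger_gap'])
E
```

```text
time: 11.95
tool_pos: [624.9, 109.0, 110.3]
tcp_rot: [-180.0, -0.0, 149.1]
ft_force: [-4.0, -3.4, 4.8]
finger_gap: 13.0
[624.9086591  109.04825659 110.32665852] [-1.79956224e+02 -3.48760921e-03  1.49121351e+02] [-4.03195801 -3.37524143  4.82192329] [-0.58304491  0.70441938  0.11688548] 12.970156008603992
```

The bar is gripped with a gap of 13 mm. I'll ease the lateral load and start turning clockwise; the first 2.8 rad is free travel.

```bash
python3 -m jog '[[0,-0.002,0,0,0,0.02],[0,-0.002,0,0,0,0.06],[0,-0.002,0,0,0,0.1],[0,-0.002,0,0,0,0.14],[0,-0.002,0,0,0,0.18],[0,-0.002,0,0,0,0.22],[0,-0.002,0,0,0,0.26],[0,-0.002,0,0,0,0.3],[0,-0.002,0,0,0,0.34],[0,-0.002,0,0,0,0.38]]'
python3 -c "
from h import *
s=r.sense();print(s['wrist_torque'],s['ft_force'])"
```

```text
time: 12.95
tool_pos: [624.5, 108.7, 110.3]
tcp_rot: [-180.0, 0.0, 80.4]
ft_force: [-5.8, -2.5, 5.6]
finger_gap: 13.3
[-0.62203568  0.87378966  0.12385374] [-5.7529472  -2.51302558  5.61525635]
```

```bash
python3 -m jog '[[-0.001,-0.003,0,0,0,0.04],[-0.001,-0.003,0,0,0,0.08],[-0.001,-0.003,0,0,0,0.12],[-0.001,-0.003,0,0,0,0.16],[-0.001,-0.003,0,0,0,0.2],[-0.001,-0.003,0,0,0,0.24],[-0.001,-0.003,0,0,0,0.28],[-0.001,-0.003,0,0,0,0.32],[-0.001,-0.003,0,0,0,0.36]]'
python3 -c "
from h import *
s=r.sense();print(s['wrist_torque'],s['ft_force'])"
```

```text
time: 13.85
tool_pos: [624.0, 108.9, 110.3]
tcp_rot: [-180.0, 0.0, 15.6]
ft_force: [-3.8, -1.2, 4.4]
finger_gap: 12.9
[-0.29888757  0.58971223  0.08635821] [-3.79348993 -1.18007886  4.40545774]
```

```bash
cat > q.py <<'E'
from h import *
s=r.sense();print("   >>> Tz",s['wrist_torque'].round(3),s['ft_force'].round(1),'yaw',s['tcp_rot'][2].round(1),'j6',s['joint_pos'][5].round(1))
E
python3 -m jog '[[0,0,0,0,0,0.04],[0,0,0,0,0,0.08],[0,0,0,0,0,0.12]]'; python3 q.py
python3 -m jog '[[0,0,0,0,0,0.03],[0,0,0,0,0,0.055]]';python3 q.py
python3 -m jog '[[0,0,0,0,0,0.03],[0,0,0,0,0,0.055]]';python3 q.py
```

```text
time: 14.15
tool_pos: [623.9, 109.1, 110.3]
tcp_rot: [-180.0, 0.0, -6.0]
ft_force: [-2.5, -0.2, 5.5]
finger_gap: 13.2
   >>> Tz [-0.198  0.654  0.059] [-2.5 -0.2  5.5] yaw -6.0 j6 101.2
time: 14.35
tool_pos: [623.9, 109.2, 110.3]
tcp_rot: [-180.0, 0.0, -15.8]
ft_force: [-3.1, 0.2, 4.5]
finger_gap: 12.7
   >>> Tz [-0.12   0.624  0.098] [-3.1  0.2  4.5] yaw -15.8 j6 111.1
time: 14.55
tool_pos: [623.9, 109.3, 110.3]
tcp_rot: [-180.0, 0.0, -25.7]
ft_force: [-4.8, -0.7, 4.8]
finger_gap: 12.8
   >>> Tz [-0.114  0.655  0.067] [-4.8 -0.7  4.8] yaw -25.7 j6 121.0
```

```bash
python3 -m jog '[[0,0,0,0,0,0.03],[0,0,0,0,0,0.055]]'; python3 q.py
python3 -m jog '[[0,0,0,0,0,0.03],[0,0,0,0,0,0.06],[0,0,0,0,0,0.06]]';python3 q.py
```

```text
time: 14.75
tool_pos: [624.0, 109.3, 110.3]
tcp_rot: [-180.0, 0.0, -35.6]
ft_force: [-2.9, 0.0, 4.5]
finger_gap: 13.3
   >>> Tz [-0.061  0.617  0.163] [-2.9  0.   4.5] yaw -35.6 j6 130.9
time: 15.05
tool_pos: [624.0, 109.4, 110.4]
tcp_rot: [-180.0, 0.0, -46.3]
ft_force: [-3.1, 1.4, 4.5]
finger_gap: 12.7
   >>> Tz [ 0.102  0.653 -0.112] [-3.1  1.4  4.5] yaw -46.3 j6 141.5
```

Torque still reads as friction after about 195° of turning. I'll regrip by opening, turning back 180° in place, and closing.

```bash
python3 -m jog '[[0,0,0,0,0,0],[0,0,0,0,0,0],[0,0,0,0,0,0],[0,0,0,0,0,0],[0,0,0,0,0,0]]' 1; python3 q.py
python3 - <<'E'
from h import *
for n in("scene","top"):
    cv2.imwrite(f"pics/{n}7.png",r.snapshot(n)["pixels"][:,:,::-1])
a=cv2.imread("pics/scene7.png")[240:340,270:420];cv2.imwrite("pics/k7.png",cv2.resize(a,None,fx=5,fy=5,interpolation=cv2.INTER_CUBIC))
E
```

```text
time: 15.55
tool_pos: [624.0, 108.9, 109.9]
tcp_rot: [180.0, 0.0, -46.2]
ft_force: [-0.1, -0.8, 0.1]
finger_gap: 83.6
   >>> Tz [-0.015 -0.     0.049] [-0.1 -0.8  0.1] yaw -46.2 j6 141.4
```

View pics/k7.png

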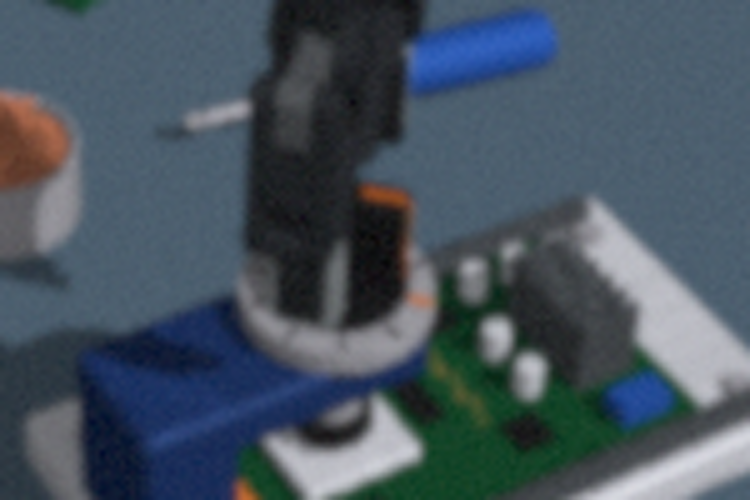

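The knob turned with its line still over the collar's line, and the foot is down close to the module. Now I turn the open gripper back.

```bash
python3 -m jog '[[0,0,0,0,0,-0.045],[0,0,0,0,0,-0.09],[0,0,0,0,0,-0.135],[0,0,0,0,0,-0.18],[0,0,0,0,0,-0.225],[0,0,0,0,0,-0.27],[0,0,0,0,0,-0.315],[0,0,0,0,0,-0.36],[0,0,0,0,0,-0.405],[0,0,0,0,0,-0.45]]';python3 q.py
python3 -m jog '[[0,0,0,0,0,-0.045],[0,0,0,0,0,-0.09],[0,0,0,0,0,-0.135],[0,0,0,0,0,-0.18],[0,0,0,0,0,-0.225],[0,0,0,0,0,-0.27],[0,0,0,0,0,-0.315],[0,0,0,0,0,-0.36],[0,0,0,0,0,-0.405],[0,0,0,0,0,-0.45]]'
python3 -m jog '[[0,0,0,0,0,-0.045],[0,0,0,0,0,-0.09],[0,0,0,0,0,-0.1],[0,0,0,0,0,-0.1],[0,0,0,0,0,-0.1]]';python3 q.py
```

```text
time: 16.65
tool_pos: [624.1, 108.9, 110.1]
tcp_rot: [180.0, -0.0, 35.2]
ft_force: [0.2, -0.2, 0.4]
finger_gap: 85.7
   >>> Tz [-0.007 -0.049  0.011] [ 0.2 -0.2  0.4] yaw 35.2 j6 60.1
time: 17.65
tool_pos: [624.1, 108.9, 110.1]
tcp_rot: [180.0, 0.0, 116.2]
ft_force: [0.2, 0.5, 0.8]
finger_gap: 85.3
time: 18.15
tool_pos: [624.1, 108.9, 110.1]
tcp_rot: [180.0, 0.0, 133.7]
ft_force: [0.1, -0.9, -0.2]
finger_gap: 85.4
   >>> Tz [ 0.017  0.025 -0.025] [ 0.1 -0.9 -0.2] yaw 133.7 j6 -38.5
```

```bash
python3 -m jog '[[0,0,0,0,0,0],[0,0,0,0,0,0],[0,0,0,0,0,0],[0,0,0,0,0,0],[0,0,0,0,0,0],[0,0,0,0,0,0],[0,0,0,0,0,0]]' 0 60;python3 q.py
python3 -m jog '[[0,0,0,0,0,0.03],[0,0,0,0,0,0.06]]';python3 q.py
python3 -m jog '[[0,0,0,0,0,0.03],[0,0,0,0,0,0.06]]';python3 q.py
```

```text
time: 18.85
tool_pos: [624.2, 109.1, 110.3]
tcp_rot: [180.0, 0.0, 133.8]
ft_force: [0.9, 1.2, 0.7]
finger_gap: 12.9
   >>> Tz [ 0.182 -0.093 -0.038] [0.9 1.2 0.7] yaw 133.8 j6 -38.6
time: 19.05
tool_pos: [624.2, 109.1, 110.2]
tcp_rot: [180.0, 0.0, 122.8]
ft_force: [0.5, 1.4, 0.4]
finger_gap: 13.1
   >>> Tz [ 0.151 -0.096  0.054] [0.5 1.4 0.4] yaw 122.8 j6 -27.6
time: 19.25
tool_pos: [624.2, 109.1, 110.2]
tcp_rot: [180.0, -0.0, 112.0]
ft_force: [1.3, 0.6, 0.8]
finger_gap: 13.1
   >>> Tz [ 0.218 -0.12   0.094] [1.3 0.6 0.8] yaw 112.0 j6 -16.7
```

```bash
for i in 1; do python3 -m jog '[[0,0,0,0,0,0.03],[0,0,0,0,0,0.055]]' >/dev/null;python3 q.py
python3 -m jog '[[0,0,0,0,0,0.03],[0,0,0,0,0,0.055]]' >/dev/null;python3 q.py; done
```

```text
>>> Tz [ 0.203 -0.077  0.113] [ 1.   1.  -0.1] yaw 102.1 j6 -6.8
   >>> Tz [ 0.254 -0.122  0.091] [ 1.4  1.4 -0. ] yaw 92.2 j6 3.0
```

```bash
python3 -m jog '[[0,0,0,0,0,0.03],[0,0,0,0,0,0.055]]' >/dev/null;python3 q.py
python3 -m jog '[[0,0,0,0,0,0.03],[0,0,0,0,0,0.055]]' >/dev/null;python3 q.py
```

```text
>>> Tz [ 0.309 -0.101  0.088] [1.2 1.9 1.1] yaw 82.3 j6 13.0
   >>> Tz [ 0.279 -0.088  0.078] [1.1 1.  0.9] yaw 72.4 j6 22.9
```

```bash
python3 -m jog '[[0,0,0,0,0,0.03],[0,0,0,0,0,0.055]]' >/dev/null;python3 q.py
python3 -m jog '[[0,0,0,0,0,0.03],[0,0,0,0,0,0.055]]' >/dev/null;python3 q.py
```

```text
>>> Tz [ 0.234 -0.175  0.128] [ 1.1  1.6 -0.3] yaw 62.5 j6 32.7
   >>> Tz [ 0.292 -0.118  0.114] [-0.2  1.6  1. ] yaw 52.6 j6 42.7
```

```bash
python3 -m jog '[[0,0,0,0,0,0.03],[0,0,0,0,0,0.055]]' >/dev/null;python3 q.py
```

```text
>>> Tz [ 0.23  -0.16   0.117] [ 2.6  0.4 -0. ] yaw 42.7 j6 52.6
```

```bash
python3 -m jog '[[0,0,0,0,0,0.03],[0,0,0,0,0,0.055]]' >/dev/null;python3 q.py
```

```text
>>> Tz [ 0.285 -0.175  0.238] [0.6 1.7 0.2] yaw 32.8 j6 62.4
```

Torque is rising, so the foot is gripping. I'll take finer steps.

```bash
python3 -m jog '[[0,0,0,0,0,0.025]]' >/dev/null;python3 q.py
```

```text
>>> Tz [ 0.225 -0.181  0.224] [1.2 1.3 0.3] yaw 28.4 j6 66.9
```

```bash
python3 -m jog '[[0,0,0,0,0,0.025]]' >/dev/null;python3 q.py
```

```text
>>> Tz [ 0.25  -0.193  0.237] [0.8 1.3 0.2] yaw 23.9 j6 71.4
```

```bash
python3 -m jog '[[0,0,0,0,0,0.025]]' >/dev/null;python3 q.py
```

```text
>>> Tz [ 0.307 -0.178  0.341] [2.5 1.  0.3] yaw 19.4 j6 75.9
```

```bash
python3 -m jog '[[0,0,0,0,0,0.025]]' >/dev/null;python3 q.py
```

```text
>>> Tz [ 0.205 -0.21   0.355] [1.  1.7 0.8] yaw 14.9 j6 80.4
```

```bash
python3 -m jog '[[0,0,0,0,0,0.025]]' >/dev/null;python3 q.py
```

```text
>>> Tz [ 0.232 -0.198  0.334] [ 1.3  1.4 -0.2] yaw 10.4 j6 84.9
```

```bash
python3 -m jog '[[0,0,0,0,0,0.025]]' >/dev/null;python3 q.py
```

```text
>>> Tz [ 0.292 -0.256  0.36 ] [1.7 0.9 0.4] yaw 5.9 j6 89.4
```

```bash
python3 -m jog '[[0,0,0,0,0,0.025]]' >/dev/null;python3 q.py
```

```text
>>> Tz [ 0.234 -0.27   0.329] [1.2 0.5 0.7] yaw 1.4 j6 93.9
```

```bash
python3 -m jog '[[0,0,0,0,0,0.025]]' >/dev/null;python3 q.py
```

```text
>>> Tz [ 0.252 -0.217  0.256] [1.4 0.9 0.5] yaw -3.1 j6 98.4
```

```bash
python3 -m jog '[[0,0,0,0,0,0.025]]' >/dev/null;python3 q.py
```

```text
>>> Tz [ 0.182 -0.257  0.191] [1.3 0.9 0.3] yaw -7.6 j6 102.9
```

```bash
python3 -m jog '[[0,0,0,0,0,0.025]]' >/dev/null;python3 q.py
```

```text
>>> Tz [ 0.253 -0.302  0.214] [ 1.1  0.6 -0.7] yaw -12.1 j6 107.4
```

```bash
python3 - <<'E'
from h import *
cv2.imwrite("pics/scene8.png",r.snapshot("scene")["pixels"][:,:,::-1])
a=cv2.imread("pics/scene8.png")[260:340,290:400];cv2.imwrite("pics/k8.png",cv2.resize(a,None,fx=7,fy=7,interpolation=cv2.INTER_CUBIC))
E
```

```text
(no output)
```

View pics/k8.png

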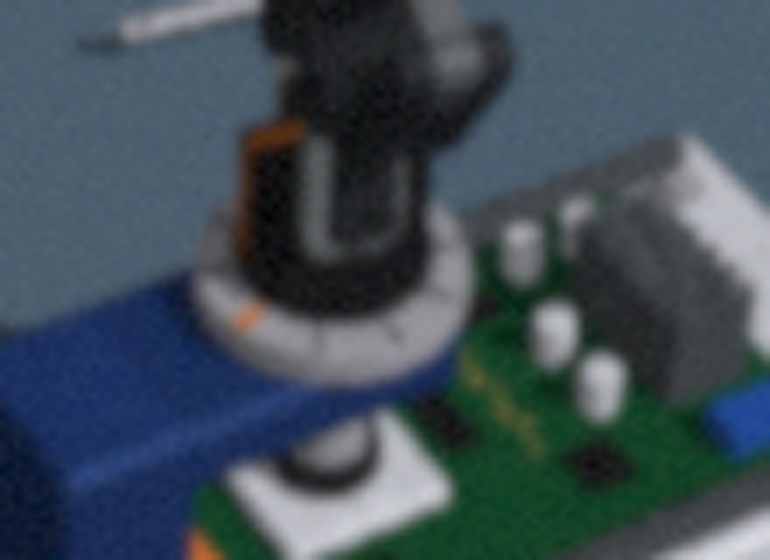

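```bash
python3 - <<'E'
from h import *
c=np.array([624.3,109.1])
for z in(94,98,102):
  for n,p in(('init',(320.05,295.85)),('now',(290+250.5/7-.5,260+316.5/7-.5))):
    q=atz('s',p,z)[:2]-c; print(z,n,np.degrees(np.arctan2(q[1],q[0])).round(1),np.hypot(*q).round(1))
E
```

```text
94 init -35.8 27.2
94 now 12.9 26.0
98 init -26.8 27.2
98 now 18.6 29.1
102 init -18.0 27.8
102 now 23.2 32.4
```

```bash
python3 -m jog '[[0,0,0,0,0,0.025]]' >/dev/null;python3 q.py
python3 -m jog '[[0,0,0,0,0,0.025]]' >/dev/null;python3 q.py
python3 -m jog '[[0,0,0,0,0,0.025]]' >/dev/null;python3 q.py
```

```text
>>> Tz [ 0.257 -0.277  0.174] [1.2 1.8 0.2] yaw -16.4 j6 111.7
   >>> Tz [ 0.278 -0.303  0.308] [1.8 1.6 0.1] yaw -21.0 j6 116.3
   >>> Tz [ 0.228 -0.319  0.386] [ 1.6  1.7 -0.6] yaw -25.5 j6 120.8
```

```bash
python3 -m jog '[[0,0,0,0,0,0.025]]' >/dev/null;python3 q.py
```

```text
>>> Tz [ 0.287 -0.29   0.335] [ 1.7  1.6 -0.1] yaw -30.0 j6 125.3
```

```bash
python3 -m jog '[[0,0,0,0,0,0.02]]' >/dev/null;python3 q.py
```

```text
>>> Tz [ 0.212 -0.311  0.32 ] [1.3 1.2 0. ] yaw -33.6 j6 128.9
```

Torque peaked at yaw ≈8°, dipped to about 0.18 at ≈-12°, and peaked again at ≈-27°. So one click has passed. I'll go on into the next valley, about 1.4 clicks, and stop there.

```bash
python3 -m jog '[[0,0,0,0,0,0.025]]' >/dev/null;python3 q.py
python3 -m jog '[[0,0,0,0,0,0.02]]' >/dev/null;python3 q.py
```

```text
>>> Tz [ 0.208 -0.274  0.255] [ 0.9  1.1 -0. ] yaw -38.1 j6 133.4
   >>> Tz [ 0.223 -0.236  0.198] [1.6 0.6 1. ] yaw -41.7 j6 137.0
```

In the valley, so I let go and lift straight up.

```bash
python3 -m jog '[[0,0,0,0,0,0],[0,0,0,0,0,0],[0,0,0,0,0,0],[0,0,0,0,0,0],[0,0,0,0,0,0]]' 1;python3 q.py
python3 -m jog '[[0,0,-0.04,0,0,0],[0,0,-0.1,0,0,0],[0,0,-0.25,0,0,0],[0,0,-0.4,0,0,0],[0,0,-0.5,0,0,0],[-0.2,0,-0.5,0,0,0],[-0.4,0,-0.5,0,0,0],[-0.6,0,-0.5,0,0,0],[-0.6,0,-0.5,0,0,0]]'
python3 - <<'E'
from h import *
for n in("scene","top"):
    cv2.imwrite(f"pics/{n}9.png",r.snapshot(n)["pixels"][:,:,::-1])
a=cv2.imread("pics/top9.png")[165:305,215:320];a=cv2.resize(a,None,fx=4,fy=4,interpolation=cv2.INTER_CUBIC)
b=cv2.imread("pics/scene9.png")[260:385,290:385];b=cv2.resize(b,None,fx=4,fy=4,interpolation=cv2.INTER_CUBIC)
b=cv2.copyMakeBorder(b,0,a.shape[0]-b.shape[0],0,0,cv2.BORDER_CONSTANT)
cv2.imwrite("pics/c9.png",cv2.hconcat([a,b]))
E
```

```text
time: 23.1
tool_pos: [624.0, 108.9, 110.0]
tcp_rot: [180.0, 0.0, -41.6]
ft_force: [-0.3, -0.3, 0.8]
finger_gap: 83.5
   >>> Tz [ 0.015 -0.045  0.026] [-0.3 -0.3  0.8] yaw -41.6 j6 136.9
time: 24.0
tool_pos: [508.6, 212.5, 237.0]
tcp_rot: [-179.9, 0.1, -41.4]
ft_force: [1.0, -0.3, -0.1]
finger_gap: 85.7
```

View pics/c9.png

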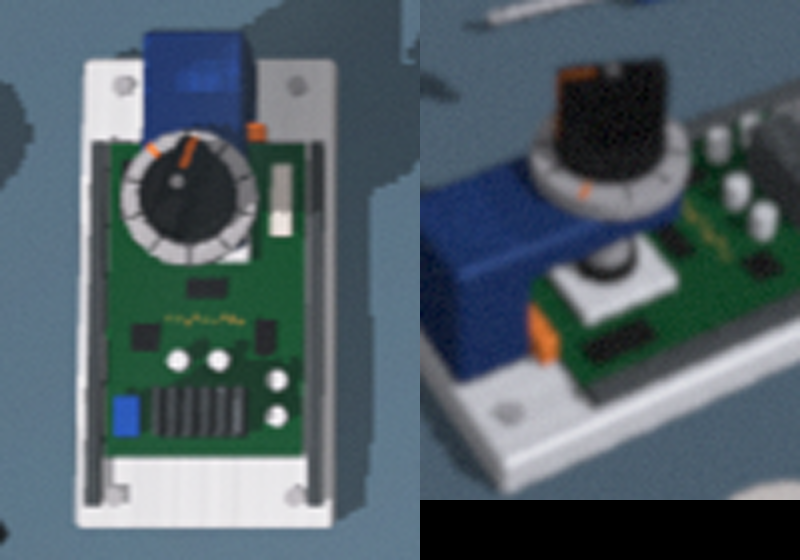

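View pics/top9.png

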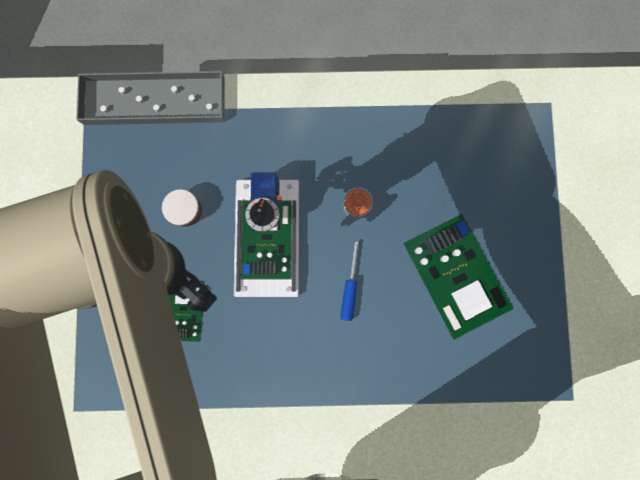

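The knob and collar relaxed about 20° together on release, which fits the screw's spring unwinding until friction (0.10 N m) holds it. The knob-to-collar offset is about 57°, or 1.6 clicks. I'll check that it has stopped creeping.

```bash
python3 -m jog '[[0,0,0,0,0,0],[0,0,0,0,0,0],[0,0,0,0,0,0],[0,0,0,0,0,0],[0,0,0,0,0,0],[0,0,0,0,0,0],[0,0,0,0,0,0],[0,0,0,0,0,0],[0,0,0,0,0,0],[0,0,0,0,0,0]]'
python3 - <<'E'
from h import *
np.set_printoptions(precision=1,suppress=True)
for n in("scene","top"):
    cv2.imwrite(f"pics/{n}10.png",r.snapshot(n)["pixels"][:,:,::-1])
a=cv2.imread("pics/top10.png");b=cv2.imread("pics/top9.png");o=cv2.imread("pics/top0.png")
for s,n in(((slice(190,235),slice(240,285)),'knob'),((slice(180,235),slice(155,210)),'jar'),((slice(180,225),slice(335,380)),'tin'),((slice(235,325),slice(335,370)),'driver')):
    print(n,cv2.absdiff(a[s],b[s]).mean(),cv2.absdiff(a[s],o[s]).mean())
k=a[185:240,235:295];k=cv2.resize(k,None,fx=9,fy=9,interpolation=cv2.INTER_CUBIC);cv2.imwrite("pics/k10.png",k)
E
```

```text
time: 25.1
tool_pos: [512.0, 208.7, 235.1]
tcp_rot: [-180.0, -0.0, -41.7]
ft_force: [0.0, 0.0, 0.1]
finger_gap: 85.5
knob 1.3295473251028807 24.834567901234568
jar 1.4057300275482094 10.950523415977962
tin 1.6190946502057613 19.551604938271606
driver 1.3197883597883597 10.268148148148148
```

View pics/k10.png

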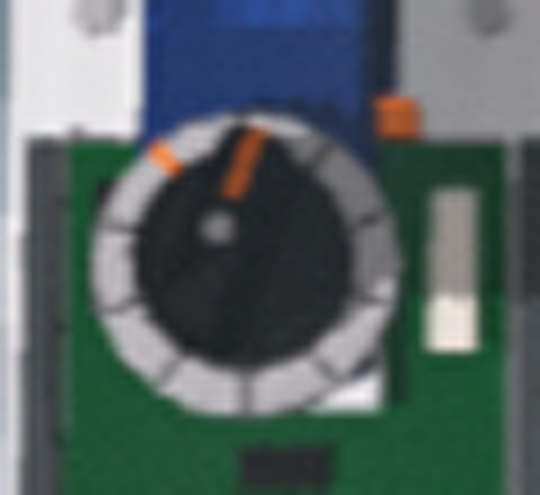

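```bash
python3 -c "
from bench import r
print(r.hand_in())"
```

```text
the job is handed in; nothing more can be done
None
```

The board is home against the orange stop and clamped. The ratchet slipped between one and two clicks, and I handed the job in at about 25 s with the gripper well clear.

- **Board:** I pushed on the heat sink at 3–10 mm/s until the tool stopped moving and the force rose to about 10 N. Afterwards the leading edge measured x≈666 mm, against about 665.5 mm for the stop face.
- **Knob:** I turned it clockwise in two grips. Torque stayed near 0.1 N m, rose to about 0.36, dipped to about 0.18, peaked once more, and I let go in the next dip.
- **Clicks:** The two checks differ a little. Torque gives about 50° of slip (1.4 clicks), and the orange lines give about 57–60° (1.6–1.7 clicks).
- **Spring-back:** On release the knob and collar turned back about 20° together. This matches the screw relaxing until its friction holds. After another second the knob had not moved, and the foot was still on the module, but I had no way to measure the clamping force that remains.
- **Jar, tin and screwdriver:** By eye they stand where they did at the start. The image comparison with the first picture did show differences there, which I put down to the arm's shadow having moved.

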